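# Show the glass stopper's foot to the inspection camera

### The arm

A 7-joint arm with a two-finger parallel gripper is mounted at the origin on a cart in front of the work surface, level with it; the furniture and walls round the work are solid. World frame = base frame: x ahead of the robot, y to its left, z up, the work surface at z = 0. Lengths are in m, angles in rad, forces in N, time in s.
With the tool pointing down it reaches from about 0.425 to 0.975 m from the base axis. Payload 16.7 kg.
Tool frame: the origin (TCP) lies at the very end of the fingers, on their centre line; the grasp point (between the pads) lies 19 mm behind it; z points along the fingers, y is the line along which they close (so a half turn about z gives the same grasp; the last joint's range is limited). The gripper opens to 85 mm and grips with 20 to 120 N. Pads are 22 mm wide; open, the fingers measure 114 mm over their backs; the gripper's body (76 mm by 85 mm) begins 54 mm behind the grasp point. The pads swing forward as they close: fully open they stand 13 mm farther back than shut.
Start: joints at [1.054, 0.426, 0.074, 1.606, -0.034, 1.111, -0.067], TCP at [0.242, -0.63, 0.231] pointing down, gripper open.
Joint ranges: [-2.85, 2.85], [-0.5, 2.14], [-1.23, 1.37], [0.21, 2.46], [-1.02, 4.16], [0.16, 2.05], [-2.73, 2.73]. Speed limits (rad/s): [1.89, 1.89, 2.39, 2.39, 3.01, 3.01, 3.01].

### API

Orientations are given as a unit quaternion [x, y, z, w].
In Python, from bench import ctrl gives the robot as it stands.
- The arm moves only by the tool servo_tool, never from a script. Its argument "commands" is a list of rows, each an object of numbers: "x", "y", "z": the shift along the tool's x, y, z in m; "ax", "ay", "az": the turn, a rotation vector about the tool's x, y, z in rad; "hand": the closure, from 0 (fully open) to 1 (shut). A call has 1 to 5 rows; each row is the pose to reach, as a shift and turn from the pose commanded when the call began, along the tool's axes at that moment; what a row does not reach only later rows make up. A row lasts 1/8 s, in which the tool goes at most 62.5 mm and 10.7 degrees, less where a joint would pass 70% of its speed; a pose out of reach is approached as far as the arm can. A call with a gripper value outside its range is refused whole. The fingers move at their own pace and stop on an object; "squeeze" is the grip in N (left out, the last holds). Time passes only in rows, so rows that repeat a pose let the fingers close. It gives the time, the measured TCP pose, the force, the opening and the grip force at its end, in the units of the state.
- ctrl.state(): the state, without advancing time (a new reading comes with each control period).
- ctrl.capture(name): name is "side" or "top"; returns a dict with "pixels" (400x640x3 uint8, red, green, blue), "K" (3x3 intrinsics, pixels), "R" (3x3) and "t" (3): a world point X has camera coordinates R X + t. Camera axes: x right, y down, z forward; pixel columns grow to the right and rows downward; lengths in m; the calibration is good to about 2 mm. A picture is of the moment at which its call begins. There is no depth.
- ctrl.job_done(): hands the job in; it is judged then, once.
The state is a dict: "t": time; "joints": joint angles; "dq": joint speeds; "joint_torque": joint torques, N m; "eef_pos": TCP position; "tool_rot": TCP orientation; "wrist_force": force on the tool from outside, world axes, zero at the start; "moment": the same for the moment, N m; "opening": finger opening in m; "grip_force": force on a finger pad.
Only numpy, scipy, OpenCV 4.12 (cv2) and the standard library are available. Lean on these libraries where they do the work, as an engineer would, in place of code of your own. Each camera call takes 0.05 s, during which the arm holds its last target. There are 200 camera calls.

### The job

Take the glass stopper by its head out of the blue stopper rack and hold its foot up to the inspection camera: the middle of the foot on the lens axis, 90 mm in front of the lens, with the stopper in line with the lens axis, foot towards the lens. Touch neither the camera nor its stand, and leave the corks, the beaker and the tape roll where they are. Finish while still holding the stopper steady there; do not put it down or let go.

Things in the scene. Friction and masses are not known exactly. Their poses are not given: they have to be found in the camera images.
- stopper: whitish clear ground-glass stopper, 59 mm tall, 40 g, loose, round about its z axis (any grip yaw serves). Origin: centre of the foot's underside; +z from foot to head. Foot up to 24 mm thick, 38 mm long; round head 34 mm wide, 38 to 59 mm above the origin: grip it there. Starts upright in one of the rack's pockets, origin 14 mm above the bench
- stopper_head (a point): the middle of the stopper's head, on its axis, 48.5 mm above the foot's underside; axes as the stopper
- rack: blue stopper rack, a block 64 x 180 mm on 4 mm rubber feet, top 28 mm above the bench, fixed to the bench. Origin on the bench under its centre. Three round pockets 28 mm wide, 14 mm deep, at -58, 0 and +58 mm along its y axis; the stopper and two corks stand in them in any order
- camera_stand: inspection camera, fixed: dark base plate 90 x 100 mm (origin on the bench under its centre), aluminium fork, grey head, black lens in a white ring light 62 mm wide; 120 mm high. The lens axis is always 25 degrees from vertical, leaning to the stand's own -x (robot side); the lens looks along it up and out. Lens front centre: (-13, 0, 107) mm in the stand's frame
- view_point (a point): the point in the air on the lens axis, 90 mm in front of the lens, at (-51, 0, 189) mm in the stand's frame; its z axis is the lens axis, pointing from the lens out and up. The centre of the stopper's underside belongs here, with the stopper's z along this z
- cork_large: large tapered cork, 26 mm wide and 26 mm tall, standing in a rack pocket, its top 40 mm above the bench; origin at the centre of its underside
- cork_small: small tapered cork, 22 mm wide and 24 mm tall, standing in a rack pocket, its top 38 mm above the bench; origin at the centre of its underside
- beaker: small clear beaker, 53 mm wide, 71 mm tall, loose on the bench; origin at the centre of its underside
- tape: roll of tan tape lying flat, 97 mm wide, 24 mm high, loose; origin at the centre of its underside
- vac_pump: vacuum pump with a blue display and a blue motor, fixed behind the work, between the rack and the camera: from 110 mm in front of its origin (origin on the bench) to 130 mm behind, 140 mm to either side (y), the display 300 mm high. Keep the arm and gripper in front of it or well above it when swinging across
- rv_white_1: rotary evaporator, fixed, to the robot's right of the camera, far taller than the work, with a big round glass flask on its left side. Keep clear of it

How it is judged:
By the outcome, as a careful person would: the job done as asked, in the order asked, and still so for the second after the job is handed in, while the arm keeps its last pose, push and grip.
It also fails if it takes over 48 s, if anything falls off the work surface, if the arm or the gripper's body presses on something with over 40 N, if the wrist force passes 120 N, or if a joint passes its speed limit or range.

## Working session

There is one attempt and no reset: what is moved stays moved. The work goes in short steps, Python scripts to look and compute and a tool call to move; the robot and the scene stay as the last step left them, time stands still between calls to the robot, and variables do not carry over. Pictures are saved under pics/ and viewed, at most 10 in all, crops included, and the job is handed in when it is done.

Besides the shell and the picture viewer there is one more tool, called after "Emit:" by a JSON object that holds its "api" and its "payload". servo_tool: Moves the arm, as the interface text tells. Its arguments: {"type":"object","properties":{"commands":{"type":"array","items":{"type":"object","properties":{"x":{"type":"number"},"y":{"type":"number"},"z":{"type":"number"},"ax":{"type":"number"},"ay":{"type":"number"},"az":{"type":"number"},"hand":{"type":"number"}}}},"squeeze":{"type":"number"}},"required":["commands"]}

```bash
mkdir -p pics; ls
cat > h.py <<'E'
import numpy as np, cv2
from bench import ctrl
from scipy.spatial.transform import Rotation as Ro
def cap(n,f=None):
    c=ctrl.capture(n)
    if f: cv2.imwrite('pics/'+f,c['pixels'][:,:,::-1])
    return {k:np.array(c[k]) for k in c}
def proj(c,X):
    p=(c['R']@np.atleast_2d(X).T).T+c['t']; p=p@c['K'].T; return p[:,:2]/p[:,2:]
def ray(c,u,v):
    d=c['R'].T@np.linalg.solve(c['K'],[u,v,1.]); o=-c['R'].T@c['t']; return o,d/np.linalg.norm(d)
def onz(c,u,v,z):
    o,d=ray(c,u,v); return o+d*(z-o[2])/d[2]
def tri(rs):
    A=0;b=0
    for o,d in rs:
        P=np.eye(3)-np.outer(d,d); A=A+P; b=b+P@o
    return np.linalg.solve(A,b)
E
python3 - <<'E'
from h import *
for n in('side','top'):
    c=cap(n,n+'0.png'); print(n,(-c['R'].T@c['t']).round(3),c['K'][0].round(1),c['R'].round(3).tolist(),c['t'].round(4))
s=ctrl.state(); print(s)
E
```

```text
pics
side [0.043 0.9   0.614] [373.7   0.  317.8] [[-0.888, -0.461, -0.003], [-0.185, 0.363, -0.913], [0.422, -0.81, -0.408]] [0.4549 0.2411 0.9613]
top [ 0.182 -0.054  1.837] [494.3   0.  312.9] [[0.117, -0.993, 0.007], [-0.971, -0.116, -0.21], [0.21, 0.018, -0.978]] [-0.088   0.5571  1.7585]
{'t': 0.1, 'joints': array([ 1.05450435,  0.42666879,  0.07388217,  1.60654419, -0.03410091,
        1.11079274, -0.06711649]), 'dq': array([-0.00021774,  0.00017165, -0.0005291 , -0.0029315 , -0.00015188,
        0.00141433, -0.00034472]), 'joint_torque': array([ 1.05014612e-02, -9.51527023e+01,  3.77212152e+00, -4.64400637e+01,
        1.97063730e-02,  6.59784127e-03, -5.57606381e-05]), 'eef_pos': array([ 0.24189767, -0.62977465,  0.23068142]), 'tool_rot': array([ 9.83236724e-01,  1.82332697e-01, -1.50075159e-04, -5.56574315e-04]), 'wrist_force': array([ 0.16069274, -0.26210554,  0.37380613]), 'moment': array([-0.00306028, -0.0137519 , -0.073608  ]), 'grip_force': 0.0, 'opening': 0.0852217671327931}
```

View pics/side0.png

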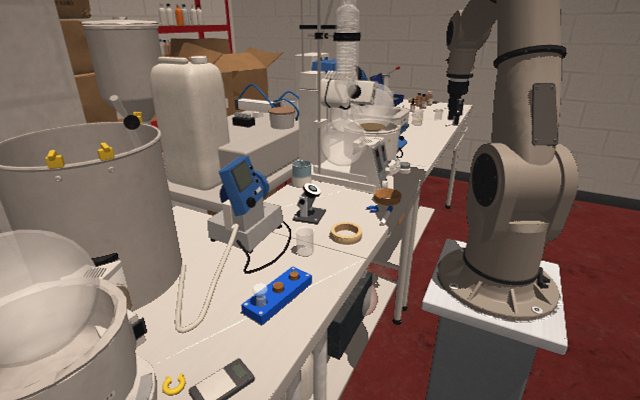

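View pics/top0.png

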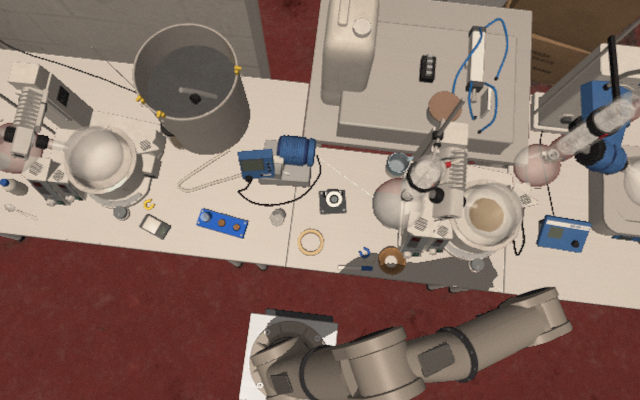

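The side view shows the rack at about (277,294) with the stopper in its left pocket (261,295) and corks at (278,287) and (294,275). The camera stand is at about (310,203). In the top view the rack is at (222,222), the stopper at about (205,216) and the camera at (333,201). I'll zoom in on these.

Run:
```python
from h import *
a=cv2.imread('pics/side0.png'); b=cv2.imread('pics/top0.png')
def z(i,u,v,w,h,k):
    o=cv2.resize(i[v:v+h,u:u+w],None,fx=k,fy=k,interpolation=cv2.INTER_CUBIC)
    for x in range(0,w,10): cv2.putText(o,str(u+x),(x*k,8),0,.3,(0,0,255));cv2.line(o,(x*k,10),(x*k,14),(0,0,255))
    for y in range(0,h,10): cv2.putText(o,str(v+y),(0,y*k+4),0,.3,(0,0,255))
    return o
cv2.imwrite('pics/z0.png',np.vstack([np.hstack([z(a,235,260,80,60,5),z(a,280,170,80,60,5)]),np.hstack([z(b,190,195,80,60,5),z(b,305,170,80,60,5)])]))
```

```text
(no output)
```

View pics/z0.png

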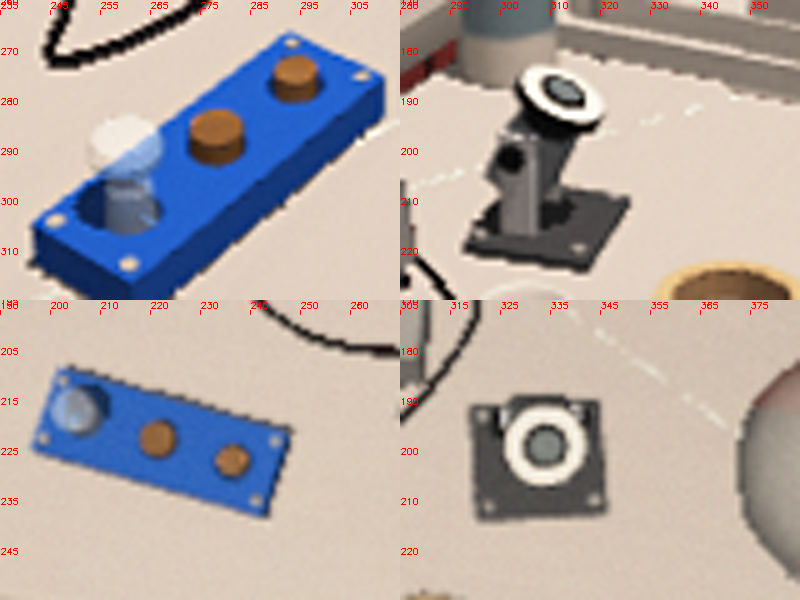

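```bash
cat > fit.py <<'E'
from h import *
from scipy.optimize import least_squares, minimize
S=cap('side');T=cap('top')
def blue(c,box):
    u,v,w,h=box; m=np.zeros((400,640),np.uint8); hsv=cv2.cvtColor(c['pixels'],cv2.COLOR_RGB2HSV)
    b=cv2.inRange(hsv,(100,110,40),(125,255,255)); m[v:v+h,u:u+w]=b[v:v+h,u:u+w]
    return m
ms=[(S,blue(S,(235,255,85,75))),(T,blue(T,(190,195,65,50)))]
H=[]
for c,m in ms:
    p=cv2.findNonZero(m); H.append(cv2.convexHull(p)); print(len(p))
def box(q):
    X=np.array([[sx*.032,sy*.09,z] for sx in(-1,1) for sy in(-1,1) for z in(.004,.028)])
    return X@Ro.from_euler('z',q[2]).as_matrix().T+[q[0],q[1],0]
K=8
def cost(q):
    e=0
    for (c,m),h in zip(ms,H):
        a=np.zeros((800,1200),np.uint8);b=a.copy(); o=h.reshape(-1,2).min(0)-10
        P=cv2.convexHull(proj(c,box(q)).astype(np.float32))
        cv2.fillPoly(a,[np.int32(((P.reshape(-1,2)+.5-o)*K))],1)
        mm=np.zeros_like(m);cv2.fillPoly(mm,[h],1); sub=mm[o[1]:o[1]+100,o[0]:o[0]+150]
        b=cv2.resize(sub,None,fx=K,fy=K,interpolation=cv2.INTER_NEAREST)[:800,:1200]
        e+=np.sum(a!=b)/K/K
    return e
c0=onz(T,222.5,223,.028); d=onz(T,205,217,.028)-onz(T,237,227,.028)
q=[c0[0],c0[1],np.arctan2(-d[0],d[1])]
for i in range(3):
    r=minimize(cost,q,method='Nelder-Mead',options=dict(initial_simplex=np.array(q)+np.array([[0,0,0],[.01,0,0],[0,.01,0],[0,0,.1]])/(i+1)));q=r.x
print('rack',q,r.fun)
Rz=Ro.from_euler('z',q[2]).as_matrix()
for s in(-.058,0,.058):
    X=Rz@[0,s,.0625]+[q[0],q[1],0]; print(s,X.round(4),proj(S,X),proj(T,X))
# stand
def ring(c,u,v,r):
    hsv=cv2.cvtColor(c['pixels'],cv2.COLOR_RGB2HSV); m=np.zeros((400,640),np.uint8)
    w=cv2.inRange(hsv,(0,0,195),(180,45,255)); m[v-r:v+r,u-r:u+r]=w[v-r:v+r,u-r:u+r]
    n,l,st,ce=cv2.connectedComponentsWithStats(m); i=1+np.argmax(st[1:,4]); 
    h=cv2.convexHull(cv2.findNonZero((l==i).astype(np.uint8))); print('ring',st[i],cv2.fitEllipse(h)); return np.array(cv2.fitEllipse(h)[0])
rs=ring(S,312,188,14); rt=ring(T,334,199,12)
L=tri([ray(S,*rs),ray(T,*rt)]); print('lens',L,proj(S,L)-rs,proj(T,L)-rt)
obs=[(T,(319,191.6),(.045,.05)),(T,(345,189.6),(.045,-.05)),(T,(346.4,212.4),(-.045,-.05)),(T,(320.6,214),(-.045,.05)),
 (S,(326,209.6),(-.045,-.05)),(S,(318,224),(-.045,.05)),(S,(293,219.6),(.045,.05))]
def st(p):
    x,y,a,z=p;Rz=Ro.from_euler('z',a).as_matrix();f=lambda v:Rz@v+[x,y,0]
    e=[proj(c,f(np.array([*k,z])))[0]-o for c,o,k in obs]
    l=f(np.array([-.013,0,.107])); e+=[2*(proj(S,l)[0]-rs),2*(proj(T,l)[0]-rt)]
    return np.ravel(e)
r=least_squares(st,[L[0],L[1],0,.008]); print('stand',r.x,'res',r.fun.round(2))
E
python3 fit.py
```

```text
1520
653
rack [ 0.45919196  0.30799969 -0.15847054] 100.328125
-0.058 [0.45   0.2507 0.0625] [[293.43850588 265.01631317]] [[234.76545307 224.68436793]]
0 [0.4592 0.308  0.0625] [[277.60693816 276.88360937]] [[219.56059779 220.37959453]]
0.058 [0.4683 0.3653 0.0625] [[260.16808773 289.95571994]] [[204.40512317 216.0888017 ]]
ring [304 180  22  22 260] ((317.32427978515625, 190.8201904296875), (21.0728759765625, 27.850452423095703), 114.27531433105469)
ring [326 192  16  15 120] ((333.4600524902344, 198.63885498046875), (14.739949226379395, 15.746368408203125), 56.907649993896484)
lens [ 0.57328253 -0.09704237  0.09840843] [[-2.3541508  -0.51793547]] [[0.58025144 2.14595646]]
stand [ 0.58618973 -0.09273282  0.17010911  0.00639016] res [-0.74  0.09 -0.54  0.79 -0.37  1.16 -1.03  0.89  1.92  0.25  1.37 -0.68
  0.71 -0.25 -5.39 -5.3   0.23  3.07]
```

```bash
cat > fit2.py <<'E'
from h import *
from scipy.optimize import least_squares
S=cap('side');T=cap('top')
def ring(c,u,v,r,th):
    p=c['pixels'][v-r:v+r,u-r:u+r].astype(int); m=((p.min(2)>th)).astype(np.uint8)
    n,l,st,ce=cv2.connectedComponentsWithStats(m); i=1+np.argmax(st[1:,4])
    h=cv2.convexHull(cv2.findNonZero((l==i).astype(np.uint8))); e=cv2.fitEllipse(h); print(th,st[i],e); return np.array(e[0])+[u-r,v-r]
print(S['pixels'][180:198:2,300:326:2].min(2))
for th in(215,225,235): rs=ring(S,312,188,14,th);rt=ring(T,334,199,12,th); L=tri([ray(S,*rs),ray(T,*rt)]); print('lens',rs,rt,L,proj(S,L)-rs,proj(T,L)-rt)
obs=[(T,(319,191.6),(.045,.05)),(T,(345,189.6),(.045,-.05)),(T,(346.4,212.4),(-.045,-.05)),(T,(320.6,214),(-.045,.05)),
 (S,(326,209.6),(-.045,-.05)),(S,(318,224),(-.045,.05)),(S,(293,219.6),(.045,.05))]
rs=np.array([312.4,188.6])
def st(p):
    x,y,a,z=p;Rz=Ro.from_euler('z',a).as_matrix();f=lambda v:Rz@v+[x,y,0]
    e=[proj(c,f(np.array([*k,z])))[0]-np.array(o)+.4 for c,o,k in obs]
    l=f(np.array([-.013,0,.107])); e+=[2*(proj(S,l)[0]-rs),2*(proj(T,l)[0]-rt)]
    return np.ravel(e)
r=least_squares(st,[.58,-.09,0,.008]); print('stand',r.x,'res',r.fun.round(2))
E
python3 fit2.py
```

```text
[[132 140 145 146 147 143 190 147 119 108 103 107 107]
 [131 138 143 150 154 142 187 194 196 200 128 202 158]
 [131 138 141 244 242 244 238 207 195 195 196 194 194]
 [128 134 180 242 102 115 113 105 236 195 196 196 195]
 [201 150  25 247 166  63 134 136 100 235 196 196 194]
 [195 203  52  65 249 150  35  38   0 242 217 196 197]
 [197 197  51  10  17 218 250 253 248 242 191 197 197]
 [197  84  46  11   9   3   0  59 148  65 169 195 195]
 [195 116  85  64  13  12   9  11  58 100 218 212 195]]
215 [ 7 10 16 10 61] ((14.235355377197266, 14.260379791259766), (8.455394744873047, 16.61894416809082), 114.9133529663086)
215 [ 5  5 14 14 69] ((11.440593719482422, 11.412983894348145), (13.560997009277344, 14.171021461486816), 57.885135650634766)
lens [312.23535538 188.26037979] [333.44059372 198.41298389] [ 0.58078995 -0.09349548  0.10556649] [[0.21882496 0.04623271]] [[-0.05725638 -0.1983304 ]]
225 [ 7 10 15 10 51] ((14.031360626220703, 14.242022514343262), (7.938969135284424, 16.272232055664062), 117.00701904296875)Traceback (most recent call last):
  File "fit2.py", line 9, in <module>
    for th in(215,225,235): rs=ring(S,312,188,14,th);rt=ring(T,334,199,12,th); L=tri([ray(S,*rs),ray(T,*rt)]); print('lens',rs,rt,L,proj(S,L)-rs,proj(T,L)-rt)
                                                        ~~~~^^^^^^^^^^^^^^^^^
  File "fit2.py", line 7, in ring
    h=cv2.convexHull(cv2.findNonZero((l==i).astype(np.uint8))); e=cv2.fitEllipse(h); print(th,st[i],e); return np.array(e[0])+[u-r,v-r]
                                                                  ~~~~~~~~~~~~~~^^^
cv2.error: OpenCV(4.12.0) /io/opencv/modules/imgproc/src/shapedescr.cpp:361: error: (-201:Incorrect size of input array) There should be at least 5 points to fit the ellipse in function 'fitEllipseNoDirect'
```

```bash
sed -i 's/for th in(215,225,235)/for th in(215,)/; s/^rs=np.array.*//; s/^print(S\[.*//' fit2.py
cat >> fit2.py <<'E'
a=r.x[2]; M=Ro.from_euler('z',a).as_matrix()
print('view',M@[-.051,0,.189]+[*r.x[:2],0],'axis',M@[-np.sin(np.radians(25)),0,np.cos(np.radians(25))])
s=ctrl.state();R=Ro.from_quat(s['tool_rot']).as_matrix();print(R.round(3))
E
python3 fit2.py
```

```text
215 [ 7 10 16 10 62] ((14.221939086914062, 14.266058921813965), (8.47442626953125, 16.617300033569336), 114.59016418457031)
215 [ 5  5 14 14 70] ((11.440593719482422, 11.412983894348145), (13.560997009277344, 14.171021461486816), 57.885135650634766)
lens [312.22193909 188.26605892] [333.44059372 198.41298389] [ 0.58081498 -0.09348851  0.10553906] [[0.22466997 0.04746305]] [[-0.05879279 -0.20362381]]
stand [ 0.59266573 -0.09161158  0.1842205   0.0053361 ] res [-0.59 -0.93 -0.45 -0.58  0.05 -0.29 -0.55 -0.2   0.38  0.55  0.12 -0.35
 -0.59  0.26  1.08 -0.72  0.14 -0.05]
view [ 0.54252868 -0.10095377  0.189     ] axis [-0.41546728 -0.07741533  0.90630779]
[[ 0.933  0.359 -0.   ]
 [ 0.359 -0.933  0.   ]
 [-0.    -0.    -1.   ]]
```

Run:
```python
from h import *
T=cap('top')
for n,u,v in [('rv front',430,250),('rvfrontleft',403,245),('flaskL',373,203),('bowl',392,262),('rv right end',520,240),('edge',290,262),('tape',311,242),('beaker',278,217),('disp',256,165),('pumpfront',250,180),('tank',240,150)]:
    print(n,[onz(T,u,v,z)[:2].round(2).tolist() for z in(0,.15,.3)])
```

```text
rv front [[0.45, -0.48], [0.43, -0.44], [0.41, -0.41]]
rvfrontleft [[0.46, -0.37], [0.44, -0.35], [0.41, -0.32]]
flaskL [[0.6, -0.25], [0.57, -0.23], [0.54, -0.22]]
bowl [[0.39, -0.34], [0.37, -0.32], [0.36, -0.29]]
rv right end [[0.53, -0.81], [0.5, -0.75], [0.47, -0.69]]
edge [[0.35, 0.04], [0.33, 0.03], [0.32, 0.02]]
tape [[0.43, -0.03], [0.41, -0.03], [0.39, -0.03]]
beaker [[0.51, 0.1], [0.48, 0.09], [0.45, 0.08]]
disp [[0.7, 0.22], [0.66, 0.19], [0.62, 0.17]]
pumpfront [[0.64, 0.23], [0.6, 0.21], [0.56, 0.18]]
tank [[0.75, 0.29], [0.71, 0.26], [0.66, 0.23]]
```

```bash
cat >> h.py <<'E'
def rows(p0,R0,wps):
    "wps: list of (pos,R) world; prints rows relative to p0,R0"
    for p,R in wps:
        d=R0.T@(np.array(p)-p0); a=Ro.from_matrix(R0.T@R).as_rotvec()
        print('{"x":%.3f,"y":%.3f,"z":%.3f,"ax":%.3f,"ay":%.3f,"az":%.3f}'%(*d,*a))
def now():
    s=ctrl.state(); return s['eef_pos'],Ro.from_quat(s['tool_rot']).as_matrix(),s
def down(yawy):  # tool y at world angle yawy, z down
    y=np.array([np.cos(yawy),np.sin(yawy),0]);z=np.array([0,0,-1.]);return np.c_[np.cross(y,z),y,z]
E
python3 - <<'E'
from h import *
p,R,s=now()
W=np.array([p,[.25,-.38,.24],[.34,-.29,.24],[.40,-.20,.24],[.44,-.1,.24],[.45,0,.24],[.44,.1,.22],[.44,.2,.20],[.468,.365,.17]])
L=np.r_[0,np.cumsum(np.linalg.norm(np.diff(W,axis=0),axis=1))]; n=25; t=np.linspace(0,L[-1],n+1)
P=np.c_[[np.interp(t,L,W[:,i]) for i in range(3)]].T
y0=np.arctan2(R[1,1],R[0,1]); yy=np.linspace(y0,-.158,n+1); print(L[-1]/n,y0)
c=(p,R)
for k in range(5):
    print('call',k,P[5*k+5].round(3)); w=[(P[i],down(yy[i])) for i in range(5*k+1,5*k+6)]; rows(*c,w); c=(np.array(w[-1][0]),w[-1][1])
E
```

```text
0.04273812875940191 -1.204061297829989
call 0 [ 0.249 -0.417  0.239]
{"x":0.017,"y":-0.039,"z":-0.001,"ax":-0.000,"ay":-0.000,"az":-0.042}
{"x":0.033,"y":-0.079,"z":-0.003,"ax":-0.000,"ay":-0.000,"az":-0.084}
{"x":0.050,"y":-0.118,"z":-0.004,"ax":-0.000,"ay":-0.000,"az":-0.126}
{"x":0.066,"y":-0.157,"z":-0.006,"ax":-0.000,"ay":-0.000,"az":-0.167}
{"x":0.083,"y":-0.197,"z":-0.007,"ax":-0.000,"ay":-0.000,"az":-0.209}
call 1 [ 0.368 -0.249  0.24 ]
{"x":0.027,"y":-0.031,"z":-0.001,"ax":0.000,"ay":0.000,"az":-0.042}
{"x":0.069,"y":-0.040,"z":-0.001,"ax":0.000,"ay":0.000,"az":-0.084}
{"x":0.110,"y":-0.049,"z":-0.001,"ax":0.000,"ay":0.000,"az":-0.126}
{"x":0.152,"y":-0.059,"z":-0.001,"ax":0.000,"ay":0.000,"az":-0.167}
{"x":0.191,"y":-0.076,"z":-0.001,"ax":0.000,"ay":0.000,"az":-0.209}
call 2 [ 0.445 -0.053  0.24 ]
{"x":0.042,"y":-0.008,"z":0.000,"ax":0.000,"ay":0.000,"az":-0.042}
{"x":0.082,"y":-0.022,"z":0.000,"ax":0.000,"ay":0.000,"az":-0.084}
{"x":0.121,"y":-0.039,"z":0.000,"ax":0.000,"ay":0.000,"az":-0.126}
{"x":0.160,"y":-0.057,"z":0.000,"ax":0.000,"ay":0.000,"az":-0.167}
{"x":0.193,"y":-0.084,"z":0.000,"ax":0.000,"ay":0.000,"az":-0.209}
call 3 [0.44  0.157 0.209]
{"x":0.038,"y":-0.020,"z":0.000,"ax":0.000,"ay":0.000,"az":-0.042}
{"x":0.072,"y":-0.044,"z":0.006,"ax":0.000,"ay":0.000,"az":-0.084}
{"x":0.105,"y":-0.070,"z":0.015,"ax":0.000,"ay":0.000,"az":-0.126}
{"x":0.138,"y":-0.095,"z":0.023,"ax":0.000,"ay":0.000,"az":-0.167}
{"x":0.173,"y":-0.118,"z":0.031,"ax":0.000,"ay":0.000,"az":-0.209}
call 4 [0.468 0.365 0.17 ]
{"x":0.039,"y":-0.015,"z":0.008,"ax":0.000,"ay":0.000,"az":-0.042}
{"x":0.080,"y":-0.024,"z":0.016,"ax":0.000,"ay":0.000,"az":-0.084}
{"x":0.122,"y":-0.032,"z":0.023,"ax":0.000,"ay":0.000,"az":-0.126}
{"x":0.163,"y":-0.040,"z":0.031,"ax":0.000,"ay":0.000,"az":-0.167}
{"x":0.204,"y":-0.048,"z":0.039,"ax":0.000,"ay":0.000,"az":-0.209}
```

Emit:
{"api": "servo_tool", "payload": {"commands": [{"x":0.017,"y":-0.039,"z":-0.001,"az":-0.042},{"x":0.033,"y":-0.079,"z":-0.003,"az":-0.084},{"x":0.05,"y":-0.118,"z":-0.004,"az":-0.126},{"x":0.066,"y":-0.157,"z":-0.006,"az":-0.167},{"x":0.083,"y":-0.197,"z":-0.007,"az":-0.209}]}}

```text
validation failed for argument at $.co...
```

Emit:
{"api": "servo_tool", "payload": {"commands": [{"x":0.017,"y":-0.039,"z":-0.001,"ax":0,"ay":0,"az":-0.042,"hand":0},{"x":0.033,"y":-0.079,"z":-0.003,"ax":0,"ay":0,"az":-0.084,"hand":0},{"x":0.05,"y":-0.118,"z":-0.004,"ax":0,"ay":0,"az":-0.126,"hand":0},{"x":0.066,"y":-0.157,"z":-0.006,"ax":0,"ay":0,"az":-0.167,"hand":0},{"x":0.083,"y":-0.197,"z":-0.007,"ax":0,"ay":0,"az":-0.209,"hand":0}]}}

```text
t: 1.08
eef_pos: [0.2488, -0.4151, 0.2385]
tool_rot: [0.959, 0.285, 0.0, 0.0]
wrist_force: [0.5, 0.4, -0.0]
opening: 0.0857
grip_force: 0.0
```

Emit:
{"api": "servo_tool", "payload": {"commands": [{"x":0.027,"y":-0.031,"z":-0.001,"ax":0,"ay":0,"az":-0.042,"hand":0},{"x":0.069,"y":-0.04,"z":-0.001,"ax":0,"ay":0,"az":-0.084,"hand":0},{"x":0.11,"y":-0.049,"z":-0.001,"ax":0,"ay":0,"az":-0.126,"hand":0},{"x":0.152,"y":-0.059,"z":-0.001,"ax":0,"ay":0,"az":-0.167,"hand":0},{"x":0.191,"y":-0.076,"z":-0.001,"ax":0,"ay":0,"az":-0.209,"hand":0}]}}

```text
t: 1.7
eef_pos: [0.3687, -0.2477, 0.2396]
tool_rot: [0.924, 0.383, 0.0, 0.0]
wrist_force: [0.8, -0.7, -0.4]
opening: 0.0854
grip_force: 0.0
```

Emit:
{"api": "servo_tool", "payload": {"commands": [{"x":0.042,"y":-0.008,"z":0,"ax":0,"ay":0,"az":-0.042,"hand":0},{"x":0.082,"y":-0.022,"z":0,"ax":0,"ay":0,"az":-0.084,"hand":0},{"x":0.121,"y":-0.039,"z":0,"ax":0,"ay":0,"az":-0.126,"hand":0},{"x":0.16,"y":-0.057,"z":0,"ax":0,"ay":0,"az":-0.167,"hand":0},{"x":0.193,"y":-0.084,"z":0,"ax":0,"ay":0,"az":-0.209,"hand":0}]}}

```text
t: 2.33
eef_pos: [0.4455, -0.0515, 0.2395]
tool_rot: [0.879, 0.477, 0.0, 0.0]
wrist_force: [0.9, 0.4, 0.2]
opening: 0.086
grip_force: 0.0
```

Emit:
{"api": "servo_tool", "payload": {"commands": [{"x":0.038,"y":-0.02,"z":0,"ax":0,"ay":0,"az":-0.042,"hand":0},{"x":0.072,"y":-0.044,"z":0.006,"ax":0,"ay":0,"az":-0.084,"hand":0},{"x":0.105,"y":-0.07,"z":0.015,"ax":0,"ay":0,"az":-0.126,"hand":0},{"x":0.138,"y":-0.095,"z":0.023,"ax":0,"ay":0,"az":-0.167,"hand":0},{"x":0.173,"y":-0.118,"z":0.031,"ax":0,"ay":0,"az":-0.209,"hand":0}]}}

```text
t: 2.95
eef_pos: [0.4402, 0.1577, 0.2084]
tool_rot: [0.824, 0.566, 0.0, 0.0]
wrist_force: [2.1, 0.1, 0.5]
opening: 0.085
grip_force: 0.0
```

Emit:
{"api": "servo_tool", "payload": {"commands": [{"x":0.039,"y":-0.015,"z":0.008,"ax":0,"ay":0,"az":-0.042,"hand":0},{"x":0.08,"y":-0.024,"z":0.016,"ax":0,"ay":0,"az":-0.084,"hand":0},{"x":0.122,"y":-0.032,"z":0.023,"ax":0,"ay":0,"az":-0.126,"hand":0},{"x":0.163,"y":-0.04,"z":0.031,"ax":0,"ay":0,"az":-0.167,"hand":0},{"x":0.204,"y":-0.048,"z":0.039,"ax":0,"ay":0,"az":-0.209,"hand":0}]}}

```text
t: 3.58
eef_pos: [0.4694, 0.3654, 0.1691]
tool_rot: [0.761, 0.649, 0.0, 0.0]
wrist_force: [1.5, -1.3, 0.2]
opening: 0.0854
grip_force: 0.0
```

Run:
```python
from h import *
S=cap('side','s1.png');p,R,s=now();print(p,R.round(3).tolist(),s['joints'].round(2))
i=cv2.imread('pics/s1.png')[180:330,190:350];i=cv2.resize(i,None,fx=4,fy=4,interpolation=cv2.INTER_CUBIC)
q=(proj(S,np.array([p,p+[0,0,-.1265],[.4683,.3653,.0625]]))-[190,180]+.5)*4-.5
for a in q: cv2.drawMarker(i,tuple(int(x) for x in a),(0,255,0),0,10)
cv2.imwrite('pics/s1z.png',i)
```

```text
[0.46866308 0.37043367 0.16838111] [[0.152, 0.988, -0.001], [0.988, -0.152, 0.003], [0.003, -0.001, -1.0]] [-0.21  0.46 -0.73  1.81  0.35  1.01 -1.23]
```

View pics/s1z.png

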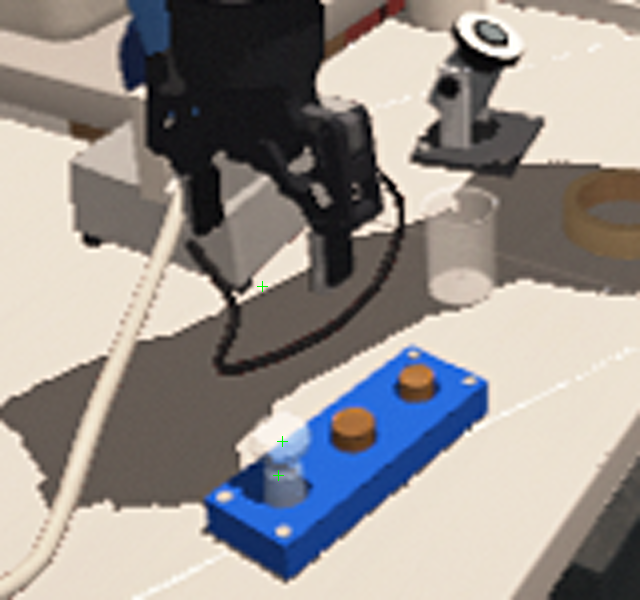

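The stopper head sits at zoom (278,437), about 1 px up and left of the prediction, and the open gripper is above the rack. The corks and beaker are undisturbed.

Run:
```python
from h import *
S=cap('side');T=cap('top','t1.png');p,R,s=now();print(p,s['dq'].round(3))
i0=cv2.imread('pics/side0.png');t0=cv2.imread('pics/top0.png')
X=tri([ray(S,259.5,289.2),ray(T,205,217)]);print(X,proj(S,X),proj(T,X))
# corks: check the rack fit
for n,sp,tp,s_,z in[('large',(278,285.2),(221.3,222.6),0,.040),('small',(294,275.2),(236,227.3),-.058,.038)]:
    print(n,'pred',(Ro.from_euler('z',-.158).as_matrix()@[0,s_,z]+[.4592,.308,0]).round(4),'side',onz(S,*sp,z).round(4),'top',onz(T,*tp,z).round(4))
```

```text
[0.46826209 0.36613768 0.16865786] [ 0.038 -0.033  0.016  0.031 -0.01   0.003  0.01 ]
[0.46773126 0.36384517 0.06311215] [[260.7477583  289.44663078]] [[204.7303996  216.26782844]]
large pred [0.4592 0.308  0.04  ] side [0.4581 0.3099 0.04  ] top [0.4553 0.3049 0.04  ]
small pred [0.4501 0.2507 0.038 ] side [0.4452 0.2575 0.038 ] top [0.4446 0.249  0.038 ]
```

Emit:
{"api": "servo_tool", "payload": {"commands": [{"x":-0.002,"y":-0.001,"z":0.03,"ax":0,"ay":0,"az":0,"hand":0},{"x":-0.002,"y":-0.001,"z":0.065,"ax":0,"ay":0,"az":0,"hand":0},{"x":-0.002,"y":-0.001,"z":0.1,"ax":0,"ay":0,"az":0,"hand":0},{"x":-0.002,"y":-0.001,"z":0.12,"ax":0,"ay":0,"az":0,"hand":0},{"x":-0.002,"y":-0.001,"z":0.128,"ax":0,"ay":0,"az":0,"hand":0}]}}

```text
t: 4.35
eef_pos: [0.4677, 0.3618, 0.0408]
tool_rot: [0.761, 0.648, -0.0, 0.0]
wrist_force: [-0.4, 0.2, 0.6]
opening: 0.0854
grip_force: 0.0
```

Emit:
{"api": "servo_tool", "payload": {"commands": [{"x":0,"y":0,"z":0,"ax":0,"ay":0,"az":0,"hand":0},{"x":0,"y":0,"z":0,"ax":0,"ay":0,"az":0,"hand":0}]}}

```text
t: 4.6
eef_pos: [0.4682, 0.3627, 0.0425]
tool_rot: [0.761, 0.649, 0.001, 0.0]
wrist_force: [-1.7, 0.3, 0.1]
opening: 0.0856
grip_force: 0.0
```

Run:
```python
from h import *
S=cap('side','s2.png');T=cap('top','t2.png');p,R,s=now();print(p,R[:,2].round(4),s['dq'].round(3),s['wrist_force'])
k=8
def z(n,c,u,v):
    i=cv2.imread('pics/'+n)[v:v+60,u:u+50];i=cv2.resize(i,None,fx=k,fy=k,interpolation=cv2.INTER_CUBIC)
    for a in (proj(c,np.array([p,p+[0,0,.019]]))-[u,v]+.5)*k-.5: cv2.drawMarker(i,tuple(int(x) for x in a),(0,255,0),0,10)
    return i
cv2.imwrite('pics/z2.png',np.hstack([z('s2.png',S,235,260),z('t2.png',T,180,190)]))
```

```text
[0.46817092 0.36258719 0.04226616] [ 1.2e-03  7.0e-04 -1.0e+00] [-0.001  0.003  0.003  0.006 -0.    -0.002  0.   ] [-0.65108757 -0.26841765 -0.08916602]
```

View pics/z2.png

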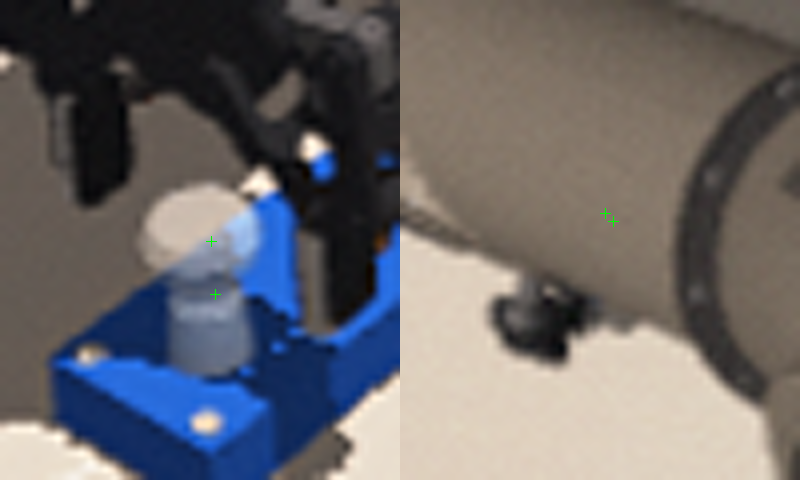

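The side crop shows the head centred at zoom (200,232), about 1 px left and up of the grasp marker (211,242), and well between the fingers. I'll nudge 2 mm along tool y and close.

Emit:
{"api": "servo_tool", "payload": {"commands": [{"x":0,"y":0.002,"z":0,"ax":0,"ay":0,"az":0,"hand":0.3},{"x":0,"y":0.002,"z":0,"ax":0,"ay":0,"az":0,"hand":0.45},{"x":0,"y":0.002,"z":0,"ax":0,"ay":0,"az":0,"hand":0.55},{"x":0,"y":0.002,"z":0,"ax":0,"ay":0,"az":0,"hand":0.6},{"x":0,"y":0.002,"z":0,"ax":0,"ay":0,"az":0,"hand":0.65}], "squeeze": 30}}

```text
t: 5.32
eef_pos: [0.4697, 0.3622, 0.0415]
tool_rot: [0.761, 0.649, 0.0, -0.0]
wrist_force: [-0.3, 0.2, 2.3]
opening: 0.031
grip_force: 29.4
```

Emit:
{"api": "servo_tool", "payload": {"commands": [{"x":0,"y":0,"z":0,"ax":0,"ay":0,"az":0,"hand":0.8},{"x":0,"y":0,"z":0,"ax":0,"ay":0,"az":0,"hand":0.8}], "squeeze": 30}}

```text
t: 5.58
eef_pos: [0.4697, 0.3621, 0.0415]
tool_rot: [0.761, 0.649, 0.0, -0.0]
wrist_force: [-0.4, -0.3, 4.3]
opening: 0.0311
grip_force: 29.5
```

Run:
```python
from h import *
S=cap('side','s3.png');p,R,s=now();print(p,R[:,2].round(4),s['wrist_force'],s['moment'],s['opening'],s['grip_force'])
k=10;u,v=235,260
i=cv2.imread('pics/s3.png')[v:v+60,u:u+60];i=cv2.resize(i,None,fx=k,fy=k,interpolation=cv2.INTER_CUBIC)
for a in (proj(S,np.array([p,p+[0,0,.019]]))-[u,v]+.5)*k-.5: cv2.drawMarker(i,tuple(int(x) for x in a),(0,255,0),0,10)
cv2.imwrite('pics/z3.png',i)
```

```text
[0.4697123  0.36209416 0.04147397] [ 1.e-04  2.e-04 -1.e+00] [-0.63915283 -0.59018981  4.50986695] [0.00263665 0.10107793 0.04998838] 0.031001798147742624 29.538745564059354
```

View pics/z3.png

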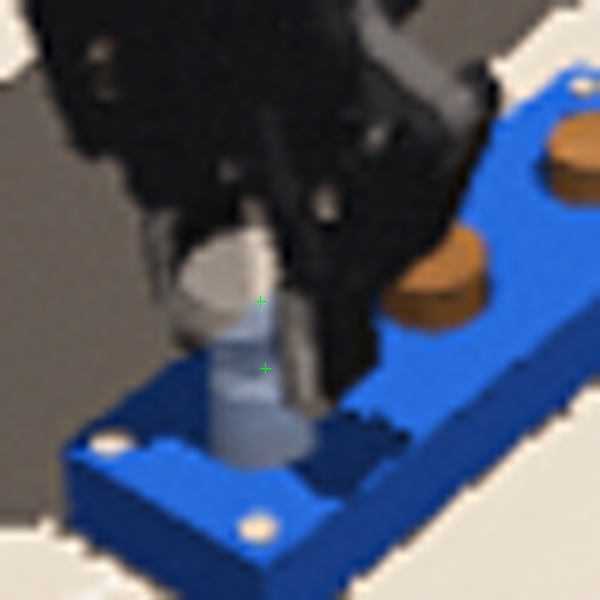

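The gripper has closed on the head (zoom about (240,290)). The foot still stands in the pocket at about (262,465), with a slight lean of around 3° at most. Lifting straight up.

Emit:
{"api": "servo_tool", "payload": {"commands": [{"x":0,"y":0,"z":-0.008,"ax":0,"ay":0,"az":0,"hand":0.8},{"x":0,"y":0,"z":-0.02,"ax":0,"ay":0,"az":0,"hand":0.8},{"x":0,"y":0,"z":-0.04,"ax":0,"ay":0,"az":0,"hand":0.8},{"x":0,"y":0,"z":-0.075,"ax":0,"ay":0,"az":0,"hand":0.8},{"x":0,"y":0,"z":-0.12,"ax":0,"ay":0,"az":0,"hand":0.8}], "squeeze": 40}}

```text
t: 6.25
eef_pos: [0.4693, 0.3618, 0.1632]
tool_rot: [0.761, 0.649, -0.0, -0.0]
wrist_force: [0.8, 0.3, 0.5]
opening: 0.0305
grip_force: 39.6
```

Emit:
{"api": "servo_tool", "payload": {"commands": [{"x":0,"y":0,"z":-0.045,"ax":0,"ay":0,"az":0,"hand":0.8},{"x":0,"y":0,"z":-0.08,"ax":0,"ay":0,"az":0,"hand":0.8},{"x":0,"y":0,"z":-0.1,"ax":0,"ay":0,"az":0,"hand":0.8},{"x":0,"y":0,"z":-0.1,"ax":0,"ay":0,"az":0,"hand":0.8},{"x":0,"y":0,"z":-0.1,"ax":0,"ay":0,"az":0,"hand":0.8}], "squeeze": 40}}

```text
t: 6.88
eef_pos: [0.4694, 0.3615, 0.2603]
tool_rot: [0.761, 0.649, -0.001, -0.0]
wrist_force: [0.5, 0.6, -0.9]
opening: 0.0305
grip_force: 39.6
```

Run:
```python
from h import *
S=cap('side','s4.png');p,R,s=now();print(p,R.round(4).tolist(),s['wrist_force'],s['opening'],s['joints'].round(2))
k=10;c=proj(S,p)[0].astype(int);u,v=c-[30,25];print(u,v)
i=cv2.imread('pics/s4.png')[v:v+60,u:u+60];i=cv2.resize(i,None,fx=k,fy=k,interpolation=cv2.INTER_CUBIC)
for a in (proj(S,np.array([p,p+[0,0,.019],p-[0,0,.0295]]))-[u,v]+.5)*k-.5: cv2.drawMarker(i,tuple(int(x) for x in a),(0,255,0),0,10)
cv2.imwrite('pics/z4.png',i)
```

```text
[0.46930372 0.36149094 0.26011142] [[0.1584, 0.9874, -0.0016], [0.9874, -0.1584, -0.001], [-0.0013, -0.0014, -1.0]] [ 0.29772633 -0.42220321 -0.74496491] 0.03055569823856082 [-0.16  0.36 -0.77  1.73  0.27  1.17 -1.16]
224 185
```

View pics/z4.png

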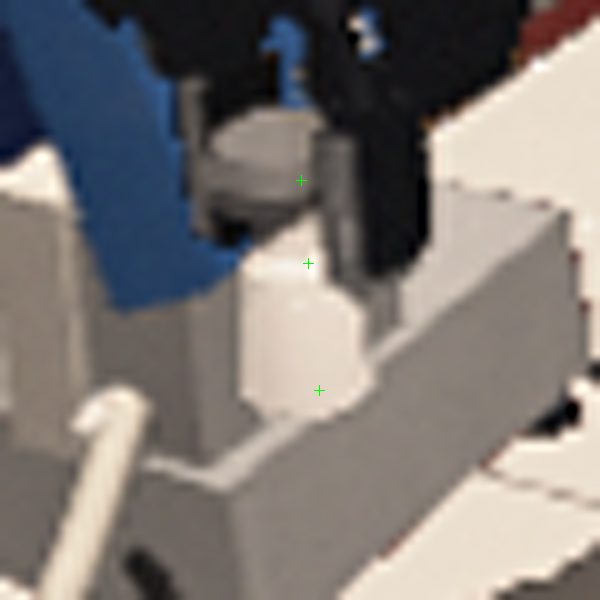

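The stopper is out and held. In the crop its foot-bottom centre is at about (308,392) and its head at about (270,165), against an expected (319,390) and (301,180). That suggests a few degrees of tilt in the hand. I'll carry it over the floor in front of the side camera, where the red background is clean, and measure it there at several yaws.

Emit:
{"api": "servo_tool", "payload": {"commands": [{"x":0.019,"y":-0.037,"z":0.005,"ax":0,"ay":0,"az":-0.06,"hand":0.8},{"x":0.038,"y":-0.074,"z":0.01,"ax":0,"ay":0,"az":-0.12,"hand":0.8},{"x":0.057,"y":-0.111,"z":0.015,"ax":0,"ay":0,"az":-0.18,"hand":0.8},{"x":0.076,"y":-0.148,"z":0.02,"ax":0,"ay":0,"az":-0.24,"hand":0.8},{"x":0.095,"y":-0.185,"z":0.025,"ax":0,"ay":0,"az":-0.3,"hand":0.8}], "squeeze": 40}}

```text
t: 7.55
eef_pos: [0.3007, 0.4853, 0.2351]
tool_rot: [0.655, 0.756, -0.001, -0.0]
wrist_force: [0.1, 0.5, -0.1]
opening: 0.0303
grip_force: 39.6
```

Run:
```python
from h import *
p,R,s=now();print(p,s['joints'].round(2)); y=np.arctan2(R[1,1],R[0,1])
print(y);rows(p,R,[([.2,.56,.22],down(y+a)) for a in (.3,)])
```

```text
[0.30070319 0.48531051 0.23510676] [-0.42  0.38 -0.89  1.8   0.32  1.12 -1.27]
0.14300160551089397
{"x":0.088,"y":-0.089,"z":0.015,"ax":-0.001,"ay":0.001,"az":-0.300}
```

Emit:
{"api": "servo_tool", "payload": {"commands": [{"x":0.03,"y":-0.03,"z":0.005,"ax":0,"ay":0,"az":-0.1,"hand":0.8},{"x":0.06,"y":-0.06,"z":0.01,"ax":0,"ay":0,"az":-0.2,"hand":0.8},{"x":0.088,"y":-0.089,"z":0.015,"ax":0,"ay":0,"az":-0.3,"hand":0.8},{"x":0.088,"y":-0.089,"z":0.015,"ax":0,"ay":0,"az":-0.3,"hand":0.8},{"x":0.088,"y":-0.089,"z":0.015,"ax":0,"ay":0,"az":-0.3,"hand":0.8}], "squeeze": 40}}

```text
t: 8.18
eef_pos: [0.2017, 0.5592, 0.2204]
tool_rot: [0.535, 0.845, -0.001, 0.0]
wrist_force: [0.3, 0.1, -0.3]
opening: 0.0313
grip_force: 39.6
```

```bash
cat > snap.py <<'E'
from h import *
import sys,pickle
n=sys.argv[1];S=cap('side',n+'.png');p,R,s=now();print(p,s['joints'].round(2),proj(S,p))
pickle.dump((S,p,R),open(n+'.pkl','wb'))
E
python3 snap.py v0
```

```text
[0.2023126  0.5590904  0.22064041] [-0.6   0.46 -0.95  1.76  0.41  1.14 -1.24] [[330.46878567 339.54139478]]
```

Emit:
{"api": "servo_tool", "payload": {"commands": [{"x":0,"y":0,"z":0,"ax":0,"ay":0,"az":-0.16,"hand":0.8},{"x":0,"y":0,"z":0,"ax":0,"ay":0,"az":-0.32,"hand":0.8},{"x":0,"y":0,"z":0,"ax":0,"ay":0,"az":-0.48,"hand":0.8},{"x":0,"y":0,"z":0,"ax":0,"ay":0,"az":-0.64,"hand":0.8},{"x":0,"y":0,"z":0,"ax":0,"ay":0,"az":-0.8,"hand":0.8}], "squeeze": 40}}

```text
t: 8.85
eef_pos: [0.203, 0.559, 0.2212]
tool_rot: [0.163, 0.987, -0.0, 0.0]
wrist_force: [-0.0, -0.2, -1.0]
opening: 0.0307
grip_force: 39.6
```

Emit:
{"api": "servo_tool", "payload": {"commands": [{"x":0,"y":0,"z":0,"ax":0,"ay":0,"az":0,"hand":0.8},{"x":0,"y":0,"z":0,"ax":0,"ay":0,"az":0,"hand":0.8}], "squeeze": 40}}

```text
t: 9.1
eef_pos: [0.2023, 0.5594, 0.2213]
tool_rot: [0.167, 0.986, -0.0, 0.0]
wrist_force: [0.2, -0.3, -0.6]
opening: 0.0304
grip_force: 39.6
```

```bash
python3 snap.py v1
python3 - <<'E'
from h import *
import pickle
o=[]
for n in('v0','v1'):
    S,p,R=pickle.load(open(n+'.pkl','rb'));k=10;u,v=proj(S,p)[0].astype(int)-[20,30];print(u,v)
    i=S['pixels'][v:v+60,u:u+40,::-1];i=cv2.resize(i,None,fx=k,fy=k,interpolation=cv2.INTER_CUBIC)
    for a in (proj(S,np.array([p,p-.019*R[:,2],p+.0295*R[:,2]]))-[u,v]+.5)*k-.5: cv2.drawMarker(i,tuple(int(x) for x in a),(0,255,0),0,10)
    o.append(i)
cv2.imwrite('pics/z5.png',np.hstack(o))
E
```

```text
[0.20207895 0.55948773 0.22136141] [-0.5   0.53 -1.12  1.75  0.52  1.19 -0.54] [[330.50297084 339.40782833]]
310 309
310 309
```

View pics/z5.png

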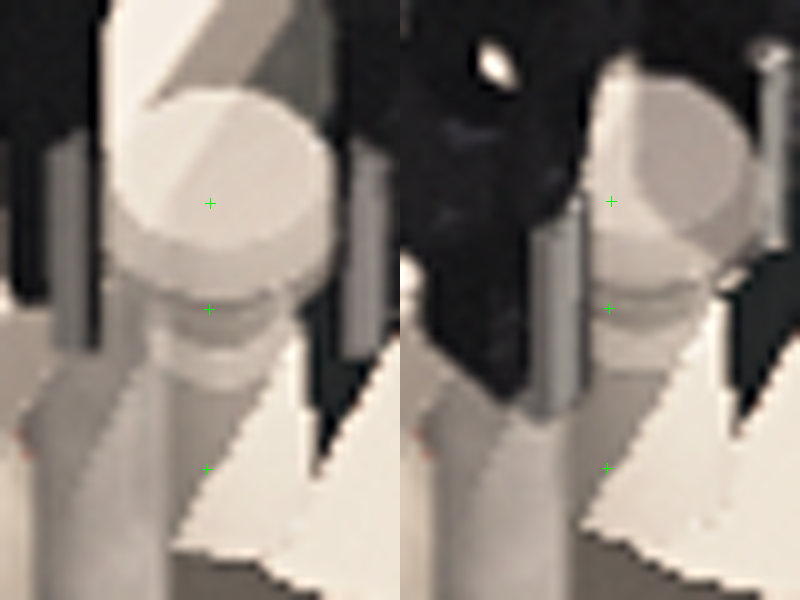

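View 0 shows the head's top ellipse centred at about (222,165), midway between the pads, with the neck directly below it, so there's no obvious tilt in the closing plane. The foot is invisible against this pale background, so I'll shift towards the red floor and take three yaws.

Emit:
{"api": "servo_tool", "payload": {"commands": [{"x":0.02,"y":-0.02,"z":0,"ax":0,"ay":0,"az":0,"hand":0.8},{"x":0.04,"y":-0.04,"z":0,"ax":0,"ay":0,"az":0,"hand":0.8},{"x":0.058,"y":-0.061,"z":0,"ax":0,"ay":0,"az":0,"hand":0.8},{"x":0.058,"y":-0.061,"z":0,"ax":0,"ay":0,"az":0,"hand":0.8},{"x":0.058,"y":-0.061,"z":0,"ax":0,"ay":0,"az":0,"hand":0.8}], "squeeze": 40}}

```text
t: 9.78
eef_pos: [0.1276, 0.521, 0.2215]
tool_rot: [0.165, 0.986, 0.0, 0.0]
wrist_force: [0.7, 0.2, -1.1]
opening: 0.0308
grip_force: 39.7
```

```bash
python3 snap.py w0
```

```text
[0.12773823 0.52105829 0.22140581] [-0.52  0.43 -1.16  1.88  0.44  1.12 -0.6 ] [[392.68626179 339.30776696]]
```

Emit:
{"api": "servo_tool", "payload": {"commands": [{"x":0,"y":0,"z":0,"ax":0,"ay":0,"az":0.16,"hand":0.8},{"x":0,"y":0,"z":0,"ax":0,"ay":0,"az":0.32,"hand":0.8},{"x":0,"y":0,"z":0,"ax":0,"ay":0,"az":0.48,"hand":0.8},{"x":0,"y":0,"z":0,"ax":0,"ay":0,"az":0.64,"hand":0.8},{"x":0,"y":0,"z":0,"ax":0,"ay":0,"az":0.8,"hand":0.8}], "squeeze": 40}}

```text
t: 10.45
eef_pos: [0.1277, 0.5211, 0.2212]
tool_rot: [0.538, 0.843, -0.0, -0.0]
wrist_force: [-0.4, 0.3, -0.3]
opening: 0.0305
grip_force: 39.7
```

Emit:
{"api": "servo_tool", "payload": {"commands": [{"x":0,"y":0,"z":0,"ax":0,"ay":0,"az":0,"hand":0.8},{"x":0,"y":0,"z":0,"ax":0,"ay":0,"az":0,"hand":0.8}], "squeeze": 40}}

```text
t: 10.7
eef_pos: [0.1272, 0.5209, 0.2213]
tool_rot: [0.534, 0.845, -0.0, -0.0]
wrist_force: [0.3, 1.0, 0.3]
opening: 0.0302
grip_force: 39.7
```

```bash
python3 snap.py w1
```

```text
[0.12713789 0.52087125 0.22125189] [-0.64  0.35 -0.98  1.88  0.33  1.08 -1.31] [[393.15240146 339.45608008]]
```

Emit:
{"api": "servo_tool", "payload": {"commands": [{"x":0,"y":0,"z":0,"ax":0,"ay":0,"az":0.16,"hand":0.8},{"x":0,"y":0,"z":0,"ax":0,"ay":0,"az":0.32,"hand":0.8},{"x":0,"y":0,"z":0,"ax":0,"ay":0,"az":0.48,"hand":0.8},{"x":0,"y":0,"z":0,"ax":0,"ay":0,"az":0.64,"hand":0.8},{"x":0,"y":0,"z":0,"ax":0,"ay":0,"az":0.8,"hand":0.8}], "squeeze": 40}}

```text
t: 11.38
eef_pos: [0.1271, 0.5208, 0.2213]
tool_rot: [0.823, 0.568, -0.0, -0.0]
wrist_force: [-0.3, 0.1, 0.1]
opening: 0.0305
grip_force: 39.7
```

Emit:
{"api": "servo_tool", "payload": {"commands": [{"x":0,"y":0,"z":0,"ax":0,"ay":0,"az":0,"hand":0.8},{"x":0,"y":0,"z":0,"ax":0,"ay":0,"az":0,"hand":0.8}], "squeeze": 40}}

```text
t: 11.62
eef_pos: [0.1269, 0.5208, 0.2213]
tool_rot: [0.821, 0.571, -0.0, 0.0]
wrist_force: [-0.1, 0.4, 0.2]
opening: 0.0304
grip_force: 39.7
```

```bash
python3 snap.py w2
python3 - <<'E'
from h import *
import pickle
o=[]
for n in('w0','w1','w2'):
    S,p,R=pickle.load(open(n+'.pkl','rb'));k=8;u,v=proj(S,p)[0].astype(int)-[16,30];print(u,v)
    i=S['pixels'][v:v+60,u:u+33,::-1];i=cv2.resize(i,None,fx=k,fy=k,interpolation=cv2.INTER_CUBIC)
    for a in (proj(S,np.array([p,p-.019*R[:,2],p+.0295*R[:,2]]))-[u,v]+.5)*k-.5: cv2.drawMarker(i,tuple(int(x) for x in a),(0,255,0),0,6)
    o.append(i)
cv2.imwrite('pics/z6.png',np.hstack(o))
E
```

```text
[0.12703485 0.52079057 0.22131835] [-0.76  0.31 -0.82  1.89  0.26  1.05 -2.04] [[393.24859059 339.40496305]]
376 309
377 309
377 309
```

View pics/z6.png

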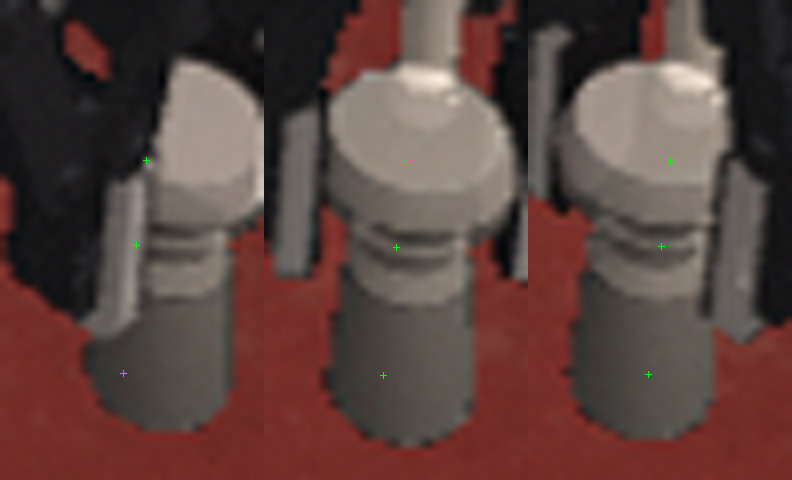

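The three crops show the whole stopper against the red floor. The foot bottoms are at (160,385), (402,395) and (643,393), against markers at (123,373), (383,375) and (648,375). That shift changes with yaw, so the stopper sits off-centre along tool x. I'll fit its outline numerically.

```bash
cat > fit3.py <<'E'
from h import *
import pickle
from scipy.optimize import least_squares
V=[pickle.load(open(n+'.pkl','rb')) for n in('w0','w1','w2')]
O=[(376,309),(377,309),(377,309)]
# head extremes by eye (zoom 8, panel 264): (panel, x, side, )
U=lambda k,x:(x-264*k+.5)/8-.5+O[k][0]
head=[(1,U(1,328),0),(1,U(1,515),1),(2,U(2,560),0)]
pts=[]
for k,(S,p,R) in enumerate(V):
    P=S['pixels'].astype(int); m=((P[...,0]<1.5*P[...,1])).astype(np.uint8)*255
    u,v=O[k]; big=cv2.resize(P[v:v+60,u-8:u+42].astype(np.float32),None,fx=4,fy=4,interpolation=cv2.INTER_CUBIC)
    m=(big[...,0]<1.75*big[...,1]).astype(np.uint8)
    y0=[355,295,345][k]/8*4; m[:int(y0)]=0
    n,l,st,ce=cv2.connectedComponentsWithStats(m); i=l[int(380/2),int(((([150,400-264,640-528][k])/8)+8)*4)]
    c=max(cv2.findContours((l==i).astype(np.uint8),0,1)[0],key=len).reshape(-1,2)
    c=c[(c[:,1]>y0+3)&(c[:,0]>2)&(c[:,0]<197)]
    q=(c+.5)/4-.5+[u-8,v]; pts.append(q); print(k,len(q),q.min(0),q.max(0))
    right=big; 
th=np.linspace(0,2*np.pi,90)
def circ(z,r): return np.c_[r*np.cos(th),r*np.sin(th),0*th+z]
def world(q,X,p,R):
    # stopper frame in tool: z = -tool z, tilted
    M=Ro.from_rotvec([q[3],q[4],0]).as_matrix()@np.diag([1,-1,-1.])
    X=(X-[0,0,.0485])@M.T+[q[0],q[1],-.019+q[2]]
    return X@R.T+p
def res(q):
    e=[]
    for k,(S,p,R) in enumerate(V):
        f=np.vstack([circ(0,q[7]),circ(.028,q[8])]); h=cv2.convexHull((proj(S,world(q,f,p,R))+q[5:7]).astype(np.float32))
        e+=[cv2.pointPolygonTest(h,(float(a),float(b)),True) for a,b in pts[k]]
    n=len(e); e=list(np.array(e)*.3)
    for k,x,s in head:
        S,p,R=V[k]; a=(proj(S,world(q,np.vstack([circ(z,.017) for z in(.044,.053)]),p,R))+q[5:7])[:,0]
        e.append(((a.max() if s else a.min())-x)*2)
    e+=[q[1]/.0007,q[5]/1.,q[6]/1.,q[3]/.02,(q[7]-.0115)/.0005,(q[8]-.0118)/.0005]   # priors: pads centre y; calibration
    return np.array(e)
r=least_squares(res,[0,0,0,0,0,0,0,.0115,.0118],x_scale=[.001]*3+[.02]*2+[.5]*2+[.0005]*2,diff_step=1e-3,loss='soft_l1')
q=r.x;print('off mm',(q[:3]*1e3).round(2),'tilt deg',np.degrees(q[3:5]).round(2),'bias px',q[5:7].round(2),'r',(q[7:]*1e3).round(2));
e=res(q);print('rms foot px',np.sqrt(np.mean((e[:-9]/.3)**2)),'rest',e[-9:].round(2))
J=r.jac;C=np.linalg.inv(J.T@J);print('sd',np.sqrt(np.diag(C))*[1e3,1e3,1e3,57,57,1,1,1e3,1e3])
M=Ro.from_rotvec([q[3],q[4],0]).as_matrix();print('axis in tool',-M[:,2],'foot in tool',M@[0,0,.0485]+[q[0],q[1],-.019+q[2]])
o=[]
for k,(S,p,R) in enumerate(V):
    u,v=O[k];i=cv2.resize(S['pixels'][v:v+60,u:u+33,::-1],None,fx=8,fy=8,interpolation=cv2.INTER_CUBIC)
    for z,rr in((0,q[7]),(.028,q[8]),(.059,.017),(.038,.017)):
        a=(proj(S,world(q,circ(z,rr),p,R))+q[5:7]-[u,v]+.5)*8-.5; cv2.polylines(i,[np.int32(a)],True,(0,255,0))
    o.append(i)
cv2.imwrite('pics/z7.png',np.hstack(o))
E
python3 fit3.py
```

```text
0 105 [386.125 353.875] [404.625 362.375]
1 178 [384.125 346.375] [402.875 364.375]
2 125 [381.375 352.625] [399.875 363.375]
off mm [ 2.6  -0.27 -2.79] tilt deg [1.21 3.36] bias px [0.44 0.  ] r [11.8 11.7]
rms foot px 0.25064006743838513 rest [-4.8   1.86  0.1  -0.38  0.44  0.    1.06  0.59 -0.2 ]
sd [1.43799495 0.6120045  0.8074137  0.99021626 2.06925005 0.42696441
 1.         0.34308986 0.47539971]
axis in tool [-0.05865569  0.02110928 -0.99805506] foot in tool [ 0.00544135 -0.00129005  0.02661905]
```

```bash
python3 - <<'E'
s=open('fit3.py').read()
s=s.replace("circ(z,.017) for z","circ(z,q[9]) for z").replace("(q[8]-.0118)/.0005]","(q[8]-.0118)/.0005,(q[9]-.0158)/.0007]")
i=s.index("r=least_squares"); j=s.index("q=r.x")
s=s[:i]+"""sc=np.array([.002,.002,.002,.03,.03,.5,.5,.0005,.0005,.0005]);q0=np.array([0,0,0,0,0,0,0,.0115,.0118,.0158])
r=least_squares(lambda w:res(q0+sc*(w-1)),np.ones(10),diff_step=.05,loss='soft_l1')
q=q0+sc*(r.x-1)"""+s[j+5:]
s=s.replace("e[:-9]","e[:-10]").replace("e[-9:]","e[-10:]").replace("np.sqrt(np.diag(C))*[1e3,1e3,1e3,57,57,1,1,1e3,1e3]","np.sqrt(np.diag(C))*sc*[1e3,1e3,1e3,57,57,1,1,1e3,1e3,1e3]").replace("(.059,.017),(.038,.017)","(.059,q[9]),(.044,q[9])")
open('fit3.py','w').write(s)
E
python3 fit3.py
```

```text
0 105 [386.125 353.875] [404.625 362.375]
1 178 [384.125 346.375] [402.875 364.375]
2 125 [381.375 352.625] [399.875 363.375]
off mm [ 6.55 -0.36 -3.36] tilt deg [ 0.85 -1.79] bias px [0.53 0.04] r [11.86 11.64 14.94]
rms foot px 0.2623407980482013 rest [-0.62  0.26  0.07 -0.52  0.53  0.04  0.74  0.72 -0.32 -1.23]
sd [1.42884084 0.5502493  2.00948294 0.6308805  2.0113982  0.40197127
 0.99613147 0.35811796 0.49108947 0.5221312 ]
axis in tool [ 0.03117966  0.014826   -0.99940383] foot in tool [ 0.00503347 -0.00108209  0.02610898]
```

View pics/z7.png

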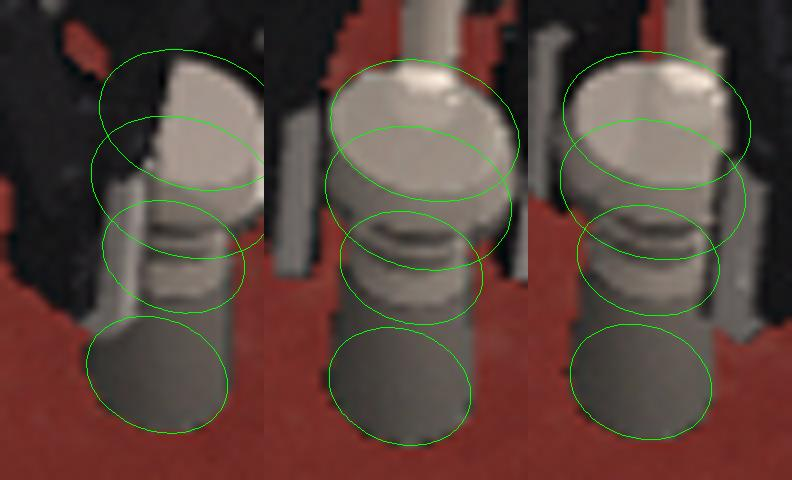

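The outline model matches the foot well in all three views (bottom ellipse bottoms at y of about 433 to 443), giving the foot at about (5, -1, 26) mm in the tool frame. The tilt about tool y needs the head's right edge in w0, so I'll read that numerically.

Run:
```python
import pickle
for n in('w0','w2'):
    S,p,R=pickle.load(open(n+'.pkl','rb'));P=S['pixels']
    us=range(398,418) if n=='w0' else range(376,388)
    print(n,list(us))
    for v in range(318,337,2): print(v,[f"{P[v,u,0]}/{P[v,u,1]}" for u in us])
print('w0 col top',[ [int(P) for P in pickle.load(open('w0.pkl','rb'))[0]['pixels'][v,400]] for v in range(312,320)])
```

```text
w0 [398, 399, 400, 401, 402, 403, 404, 405, 406, 407, 408, 409, 410, 411, 412, 413, 414, 415, 416, 417]
318 ['156/142', '163/150', '164/151', '163/151', '167/155', '150/137', '101/90', '48/42', '22/19', '17/15', '14/13', '38/34', '125/118', '122/114', '106/62', '114/43', '117/47', '116/47', '113/43', '113/43']
320 ['165/152', '162/149', '160/147', '164/149', '166/149', '165/151', '165/153', '169/156', '131/121', '63/57', '17/13', '65/61', '132/128', '124/86', '112/42', '112/44', '116/47', '117/47', '116/46', '112/45']
322 ['166/152', '163/150', '163/150', '163/150', '163/150', '162/150', '164/151', '165/152', '169/153', '174/159', '97/88', '92/86', '137/132', '126/86', '115/41', '118/49', '114/46', '112/43', '108/42', '111/42']
324 ['164/151', '163/150', '164/151', '164/150', '166/152', '166/151', '167/151', '166/151', '168/154', '167/152', '169/155', '175/164', '129/123', '105/59', '112/40', '110/41', '111/43', '110/41', '111/44', '112/44']
326 ['165/152', '166/151', '168/152', '167/151', '167/152', '165/151', '165/150', '167/153', '165/152', '166/151', '183/170', '210/200', '163/15
[... 1867 characters left out ...]
61/57', '47/43', '82/74', '96/87', '101/93', '105/97', '131/120', '156/144', '166/151']
330 ['94/66', '94/90', '104/98', '64/61', '32/30', '69/62', '91/83', '103/92', '110/98', '114/102', '114/106', '111/102']
332 ['84/43', '81/78', '103/101', '56/55', '12/11', '56/48', '70/63', '94/85', '106/98', '103/94', '100/93', '104/97']
334 ['123/50', '124/46', '128/47', '81/32', '25/18', '11/15', '44/30', '54/47', '55/53', '67/62', '101/93', '104/98']
336 ['122/50', '120/47', '122/48', '123/50', '128/54', '127/51', '126/51', '128/52', '85/44', '75/70', '96/91', '91/84']
w0 col top [[31, 29, 32], [31, 30, 30], [24, 21, 23], [17, 16, 18], [64, 57, 55], [171, 156, 148], [164, 151, 140], [163, 150, 141]]
```

```bash
sed -i 's/(2,U(2,560),0)\]/(2,380.4,0),(0,409.7,1)]/; s/e\[:-10\]/e[:-11]/; s/e\[-10:\]/e[-11:]/' fit3.py; python3 fit3.py
```

```text
0 105 [386.125 353.875] [404.625 362.375]
1 178 [384.125 346.375] [402.875 364.375]
2 125 [381.375 352.625] [399.875 363.375]
off mm [ 5.22 -0.38 -3.27] tilt deg [1.1  0.01] bias px [0.37 0.02] r [11.84 11.67 15.19]
rms foot px 0.251788496972205 rest [-1.52 -0.07  0.89  0.58 -0.55  0.37  0.02  0.96  0.68 -0.26 -0.87]
sd [1.12834237 0.57342394 1.99932465 0.70513253 1.61032244 0.3909437
 0.99436356 0.35382371 0.48066529 0.60931944]
axis in tool [-1.91763670e-04  1.92426661e-02 -9.99814824e-01] foot in tool [ 0.00522684 -0.00131683  0.02622133]
```

The fit gives a foot at about (5.2, -1.2, 27) mm in the tool frame, which agrees with the pick geometry, and a stopper axis parallel to the tool to within about 1°. Next I'll plan the carry to the view point.

```bash
cat > plan.py <<'E'
from h import *
from scipy.spatial.transform import Slerp
F=np.array([.0052,-.0012,.0270]); AX=np.array([0,.010,-1.]);AX/=np.linalg.norm(AX)
V=np.array([.5425,-.1010,.189]);A=np.array([-.4155,-.0774,.9063]);A/=np.linalg.norm(A)
def final(yaw):
    z=-A;y=np.array([np.cos(yaw),np.sin(yaw),0]);y-=z*(y@z);y/=np.linalg.norm(y);R=np.c_[np.cross(y,z),y,z]
    r,_=Ro.align_vectors([A],[R@AX]) ; return r.as_matrix()@R
RF=final(-.6)
def tcp(foot): return foot-RF@F
E
python3 - <<'E'
from plan import *
p,R,s=now();print(p,s['joints'].round(2),'final tcp',tcp(V),'pre',tcp(V+.06*A)); y=np.arctan2(R[1,1],R[0,1]);print(y)
W=[(p,R),([.30,.40,.25],down(-.4)),([.40,.25,.27],down(-.45)),([.44,.1,.29],down(-.5)),([.46,0,.30],down(-.55)),(tcp(V+.06*A),RF)]
out=[]
for (a,Ra),(b,Rb) in zip(W,W[1:]):
    ang=np.degrees(np.linalg.norm(Ro.from_matrix(Ra.T@Rb).as_rotvec())); d=np.linalg.norm(np.array(b)-a); n=int(np.ceil(max(d/.045,ang/6.5)))
    sl=Slerp([0,1],Ro.from_matrix([Ra,Rb])); out+=[(np.array(a)+(np.array(b)-a)*t,sl(t).as_matrix()) for t in np.arange(1,n+1)/n]
c=(p,R)
for k in range(0,len(out),5):
    print('call',out[min(k+4,len(out)-1)][0].round(3)); rows(*c,out[k:k+5]); c=out[min(k+4,len(out)-1)]
E
```

```text
[0.12703485 0.52079057 0.22131835] [-0.76  0.31 -0.82  1.89  0.26  1.05 -2.04] final tcp [ 0.52917156 -0.10773984  0.21211725] pre [ 0.50424169 -0.11238382  0.26649496]
-0.35541148724785515
call [0.3  0.4  0.25]
{"x":-0.011,"y":0.041,"z":-0.006,"ax":-0.000,"ay":0.000,"az":0.009}
{"x":-0.021,"y":0.082,"z":-0.011,"ax":-0.000,"ay":0.000,"az":0.018}
{"x":-0.032,"y":0.123,"z":-0.017,"ax":-0.000,"ay":0.000,"az":0.027}
{"x":-0.042,"y":0.163,"z":-0.023,"ax":-0.000,"ay":0.000,"az":0.036}
{"x":-0.053,"y":0.204,"z":-0.029,"ax":-0.000,"ay":0.000,"az":0.045}
call [0.4  0.25 0.27]
{"x":-0.020,"y":0.030,"z":-0.004,"ax":0.000,"ay":-0.000,"az":0.010}
{"x":-0.040,"y":0.060,"z":-0.008,"ax":0.000,"ay":-0.000,"az":0.020}
{"x":-0.060,"y":0.090,"z":-0.012,"ax":0.000,"ay":-0.000,"az":0.030}
{"x":-0.079,"y":0.120,"z":-0.016,"ax":0.000,"ay":-0.000,"az":0.040}
{"x":-0.099,"y":0.151,"z":-0.020,"ax":0.000,"ay":-0.000,"az":0.050}
call [0.447 0.067 0.293]
{"x":-0.029,"y":0.025,"z":-0.005,"ax":0.000,"ay":0.000,"az":0.013}
{"x":-0.059,"y":0.051,"z":-0.010,"ax":0.000,"ay":0.000,"az":0.025}
{"x":-0.088,"y":0.076,"z":-0.015,"ax":0.000,"ay":0.000,"az":0.038}
{"x":-0.118,"y":0.101,"z":-0.020,"ax":0.000,"ay":0.000,"az":0.050}
{"x":-0.145,"y":0.122,"z":-0.023,"ax":0.000,"ay":0.000,"az":0.067}
call [ 0.487 -0.067  0.28 ]
{"x":-0.026,"y":0.022,"z":-0.003,"ax":0.000,"ay":0.000,"az":0.017}
{"x":-0.051,"y":0.045,"z":-0.007,"ax":0.000,"ay":0.000,"az":0.033}
{"x":-0.067,"y":0.063,"z":0.000,"ax":-0.065,"ay":0.060,"az":0.053}
{"x":-0.082,"y":0.082,"z":0.007,"ax":-0.130,"ay":0.121,"az":0.073}
{"x":-0.097,"y":0.101,"z":0.013,"ax":-0.195,"ay":0.181,"az":0.093}
call [ 0.504 -0.112  0.266]
{"x":-0.015,"y":0.019,"z":0.008,"ax":-0.064,"ay":0.062,"az":0.020}
{"x":-0.029,"y":0.038,"z":0.015,"ax":-0.128,"ay":0.123,"az":0.040}
```

Emit:
{"api": "servo_tool", "payload": {"commands": [{"x":-0.011,"y":0.041,"z":-0.006,"ax":0,"ay":0,"az":0.009,"hand":0.8},{"x":-0.021,"y":0.082,"z":-0.011,"ax":0,"ay":0,"az":0.018,"hand":0.8},{"x":-0.032,"y":0.123,"z":-0.017,"ax":0,"ay":0,"az":0.027,"hand":0.8},{"x":-0.042,"y":0.163,"z":-0.023,"ax":0,"ay":0,"az":0.036,"hand":0.8},{"x":-0.053,"y":0.204,"z":-0.029,"ax":0,"ay":0,"az":0.045,"hand":0.8}], "squeeze": 40}}

```text
t: 12.3
eef_pos: [0.3004, 0.3986, 0.2506]
tool_rot: [0.834, 0.552, 0.0, -0.0]
wrist_force: [1.0, 0.2, -1.1]
opening: 0.0307
grip_force: 39.7
```

Emit:
{"api": "servo_tool", "payload": {"commands": [{"x":-0.02,"y":0.03,"z":-0.004,"ax":0,"ay":0,"az":0.01,"hand":0.8},{"x":-0.04,"y":0.06,"z":-0.008,"ax":0,"ay":0,"az":0.02,"hand":0.8},{"x":-0.06,"y":0.09,"z":-0.012,"ax":0,"ay":0,"az":0.03,"hand":0.8},{"x":-0.079,"y":0.12,"z":-0.016,"ax":0,"ay":0,"az":0.04,"hand":0.8},{"x":-0.099,"y":0.151,"z":-0.02,"ax":0,"ay":0,"az":0.05,"hand":0.8}], "squeeze": 40}}

```text
t: 12.92
eef_pos: [0.3998, 0.248, 0.2705]
tool_rot: [0.847, 0.531, 0.0, 0.0]
wrist_force: [-0.1, 0.3, -0.8]
opening: 0.0304
grip_force: 39.7
```

Emit:
{"api": "servo_tool", "payload": {"commands": [{"x":-0.029,"y":0.025,"z":-0.005,"ax":0,"ay":0,"az":0.013,"hand":0.8},{"x":-0.059,"y":0.051,"z":-0.01,"ax":0,"ay":0,"az":0.025,"hand":0.8},{"x":-0.088,"y":0.076,"z":-0.015,"ax":0,"ay":0,"az":0.038,"hand":0.8},{"x":-0.118,"y":0.101,"z":-0.02,"ax":0,"ay":0,"az":0.05,"hand":0.8},{"x":-0.145,"y":0.122,"z":-0.023,"ax":0,"ay":0,"az":0.067,"hand":0.8}], "squeeze": 40}}

```text
t: 13.55
eef_pos: [0.4456, 0.0638, 0.2936]
tool_rot: [0.865, 0.502, 0.0, 0.0]
wrist_force: [0.6, 0.7, -0.2]
opening: 0.0305
grip_force: 39.7
```

Emit:
{"api": "servo_tool", "payload": {"commands": [{"x":-0.026,"y":0.022,"z":-0.003,"ax":0,"ay":0,"az":0.017,"hand":0.8},{"x":-0.051,"y":0.045,"z":-0.007,"ax":0,"ay":0,"az":0.033,"hand":0.8},{"x":-0.067,"y":0.063,"z":0,"ax":-0.065,"ay":0.06,"az":0.053,"hand":0.8},{"x":-0.082,"y":0.082,"z":0.007,"ax":-0.13,"ay":0.121,"az":0.073,"hand":0.8},{"x":-0.097,"y":0.101,"z":0.013,"ax":-0.195,"ay":0.181,"az":0.093,"hand":0.8}], "squeeze": 40}}

```text
t: 14.18
eef_pos: [0.4848, -0.0701, 0.2802]
tool_rot: [0.879, 0.457, 0.128, 0.04]
wrist_force: [0.8, 0.4, -0.2]
opening: 0.0303
grip_force: 39.7
```

```bash
cat > nxt.py <<'E'
from plan import *
import sys
p,R,s=now();print(p,s['joints'].round(2),'force',s['wrist_force'].round(1),s['opening'])
f=p+R@F; ax=R@AX; d=f-V; print('foot err world',(d*1e3).round(1),'axial',((d@A)*1e3).round(1),'lat',np.linalg.norm(d-A*(d@A))*1e3,'ang',np.degrees(np.arccos(min(1,ax@A))))
for h in (.06,.0): rows(p,R,[(tcp(V+h*A),RF)])
E
python3 nxt.py
```

```text
[ 0.48479654 -0.07007382  0.28021965] [ 0.29 -0.05 -0.22  2.11 -0.1   0.83 -0.49] force [ 0.8  0.4 -0.2] 0.030338646538462622
foot err world [-48.7  37.1  65.9] axial 77.1 lat 46.377113254439074 ang 10.010222515208122
{"x":-0.026,"y":0.037,"z":0.016,"ax":-0.124,"ay":0.123,"az":0.037}
{"x":-0.019,"y":0.044,"z":0.075,"ax":-0.124,"ay":0.123,"az":0.037}
```

Emit:
{"api": "servo_tool", "payload": {"commands": [{"x":-0.013,"y":0.018,"z":0.008,"ax":-0.062,"ay":0.062,"az":0.018,"hand":0.8},{"x":-0.026,"y":0.037,"z":0.016,"ax":-0.124,"ay":0.123,"az":0.037,"hand":0.8},{"x":-0.026,"y":0.037,"z":0.016,"ax":-0.124,"ay":0.123,"az":0.037,"hand":0.8},{"x":-0.023,"y":0.04,"z":0.04,"ax":-0.124,"ay":0.123,"az":0.037,"hand":0.8},{"x":-0.023,"y":0.04,"z":0.04,"ax":-0.124,"ay":0.123,"az":0.037,"hand":0.8}], "squeeze": 40}}

```text
t: 14.8
eef_pos: [0.5137, -0.1082, 0.2438]
tool_rot: [0.874, 0.434, 0.208, 0.062]
wrist_force: [0.0, 0.1, -0.6]
opening: 0.0305
grip_force: 39.8
```

```bash
python3 nxt.py
```

```text
[ 0.51369696 -0.10815054  0.24376383] [ 0.33 -0.01 -0.15  2.21 -0.29  0.55 -0.26] force [ 0.   0.1 -0.6] 0.030531487500959353
foot err world [-15.6  -0.4  31.6] axial 35.1 lat 2.564746522240528 ang 0.33300594485241536
{"x":-0.001,"y":0.002,"z":-0.025,"ax":-0.005,"ay":0.003,"az":0.001}
{"x":-0.001,"y":0.002,"z":0.035,"ax":-0.005,"ay":0.003,"az":0.001}
```

Emit:
{"api": "servo_tool", "payload": {"commands": [{"x":-0.001,"y":0.002,"z":0.012,"ax":-0.005,"ay":0.003,"az":0.001,"hand":0.8},{"x":-0.001,"y":0.002,"z":0.024,"ax":-0.005,"ay":0.003,"az":0.001,"hand":0.8},{"x":-0.001,"y":0.002,"z":0.035,"ax":-0.005,"ay":0.003,"az":0.001,"hand":0.8},{"x":-0.001,"y":0.002,"z":0.035,"ax":-0.005,"ay":0.003,"az":0.001,"hand":0.8},{"x":-0.001,"y":0.002,"z":0.035,"ax":-0.005,"ay":0.003,"az":0.001,"hand":0.8}], "squeeze": 40}}

```text
t: 15.42
eef_pos: [0.5296, -0.1087, 0.2135]
tool_rot: [0.875, 0.432, 0.212, 0.064]
wrist_force: [0.0, 0.4, -0.5]
opening: 0.0308
grip_force: 39.8
```

```bash
python3 nxt.py; python3 snap.py f0
python3 - <<'E'
from plan import *
import pickle
S,p,R=pickle.load(open('f0.pkl','rb'));P=S['pixels']
f=p+R@F;print('pred foot px',proj(S,f),'lens',proj(S,V-.09*A),'view',proj(S,V),'head',proj(S,V+.0485*A))
# print a luminance map round the foot
u,v=proj(S,V)[0].astype(int)
print('cols',u-10,'rows',v-12)
for y in range(v-12,v+24): print(y,' '.join('%3d'%P[y,x].mean() for x in range(u-10,u+14)))
T=cap('top');print('top view px',proj(T,V));u,v=proj(T,V)[0].astype(int)
for y in range(v-6,v+14,2): print(y,' '.join('%3d'%T['pixels'][y,x].mean() for x in range(u-10,u+14)))
E
```

```text
[ 0.52960298 -0.10870345  0.21345449] [ 0.32  0.05 -0.15  2.22 -0.3   0.47 -0.24] force [ 0.   0.4 -0.5] 0.030819859879917155
foot err world [ 0.5 -1.   1.4] axial 1.1 lat 1.3853893015055918 ang 0.18165791187061706
{"x":0.000,"y":-0.001,"z":-0.059,"ax":0.003,"ay":-0.001,"az":-0.003}
{"x":0.000,"y":-0.001,"z":0.001,"ax":0.003,"ay":-0.001,"az":-0.003}
[ 0.52965927 -0.10874163  0.21367742] [ 0.32  0.05 -0.15  2.22 -0.3   0.47 -0.24] [[328.61419489 158.47396591]]
pred foot px [[323.86063281 165.27771565]] lens [[312.76387388 187.78365275]] view [[323.87739309 165.87983527]] head [[330.20766822 153.40339209]]
cols 313 rows 153
153 124 123 127 123 119 102  96 122 137 136 144 125  52  18  52  68  88 102  98  74  81  64  29  17
154 123 124 124 125 120 101  95 121 143 138 132 154  86  15  45  59  57  69  62  78  87  47  16  18
155 122 123 125 124 120 102  95 122 144 141 136 136  94  71  73  71  82  81  68  82  61  28  16  17
156 122 123 123 123 119 100  95 123 144 148 142 137 131 149 145 151 179 119  76  86  48  12  19  14
157 121 122 122 122 120 101  93 122 144 149 147 132 143 173 197 211 16
[... 3469 characters left out ...]

203  77  64 186 230 235 235 192 147 127  98 102 123 128 133 115  75  55  30  19  22  28  37  43  39
205  76  77  77 117 195 223 233 234 205 157 169 176 180 163 142  92  25  18  23  21  23  21  22  26
207  76  79  78  75  80  76  69  88  95 134 137  93  44  23  25  19  22  26  29  25  42  38  33  21
209  80  74  73  76  78  74  69  53  49  32  24  33  36  36  51  61  59  65  59  65  61  57  76  81
211  76  81  78  77  75  52  34  28  35  71  91  65  53  45  58  64  69  76  70  61  62  57  57  57
213  92 102 108 106  76  40  46  71 110 100  58  48  55  70  75  70  70  87  92  82  81  73  63  63
215 198 201 186 133  72  72 106  97  73  57  45  38  32  52  80  83  89 100 101  96  94  90  86  74
```

At the view point, numeric side pixels put the foot underside centre at about (324.1,165.8), against a target of (323.9,165.9). I'll make one small trim, settle, and hand in.

Emit:
{"api": "servo_tool", "payload": {"commands": [{"x":0,"y":-0.001,"z":0.001,"ax":0.003,"ay":0,"az":0,"hand":0.8},{"x":0,"y":-0.001,"z":0.001,"ax":0.003,"ay":0,"az":0,"hand":0.8},{"x":0,"y":-0.001,"z":0.001,"ax":0.003,"ay":0,"az":0,"hand":0.8},{"x":0,"y":-0.001,"z":0.001,"ax":0.003,"ay":0,"az":0,"hand":0.8},{"x":0,"y":-0.001,"z":0.001,"ax":0.003,"ay":0,"az":0,"hand":0.8}], "squeeze": 40}}

```text
t: 16.15
eef_pos: [0.5293, -0.108, 0.2122]
tool_rot: [0.875, 0.432, 0.211, 0.063]
wrist_force: [0.1, 0.1, -0.3]
opening: 0.0303
grip_force: 39.8
```

```bash
python3 nxt.py && python3 -c "
from bench import ctrl
print(ctrl.state()['dq'].round(4)); print(ctrl.job_done())"
```

```text
[ 0.52928858 -0.10802048  0.21218911] [ 0.32  0.05 -0.15  2.22 -0.3   0.47 -0.24] force [ 0.1  0.1 -0.3] 0.030315868654852033
foot err world [ 0.1 -0.3  0.1] axial 0.0 lat 0.31223618344763765 ang 0.07300863385683243
{"x":0.000,"y":0.000,"z":-0.060,"ax":0.000,"ay":-0.001,"az":-0.003}
{"x":0.000,"y":-0.000,"z":0.000,"ax":0.000,"ay":-0.001,"az":-0.003}
[ 0.0007  0.0011  0.0007 -0.0013  0.      0.0021  0.0011]
the job is handed in; nothing more can be done
None
```

Job handed in at about 16 s: the arm is holding the stopper steady by its head, with the foot within an estimated 1–2 mm and 1–2° of the view point on the lens axis; no contact showed in the wrist force, though I did not re-image the corks, beaker and tape afterwards.

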